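Turn the filter arm so the amber filter covers the lamp

ROBOT

A 6-joint arm with a two-finger parallel gripper is mounted at the origin on a cart in front of the work surface, level with it; the furniture and walls round the work are solid. World frame = base frame: x ahead of the robot, y to its left, z up, the work surface at z = 0. Lengths are in m, angles in rad, forces in N, time in s.
With the tool pointing down it reaches from about 0.35 to 0.975 m from the base axis. Payload 4.9 kg.
Tool frame: the origin (TCP) lies at the very end of the fingers, on their centre line; the grasp point (between the pads) lies 19 mm behind it; x points along the fingers, y is the direction in which the jaws open and shut, and the axes are right-handed (so a half turn about x gives the same grasp; the last joint's range is limited). The gripper opens to 85 mm and grips with 20 to 120 N. Pads are 22 mm wide; open, the fingers measure 114 mm over their backs; the gripper's body (76 mm by 85 mm) begins 54 mm behind the grasp point. The pads swing forward as they close: fully open they stand 13 mm farther back than shut.
Start: joints at [1.166, 0.053, 1.613, -0, 1.476, -0.119], TCP at [0.176, 0.6, 0.231] pointing down, gripper open.
Joint ranges: [-3.01, 3.01], [-1.01, 2.22], [0.06, 2.58], [-1.02, 4.17], [0.09, 2.62], [-3.14, 3.14]. Speed limits (rad/s): [2.57, 2.57, 3.14, 3.14, 3.14, 3.14].

INTERFACE

Orientations are given as a unit quaternion [w, x, y, z].
In Python, from plant import manip gives the robot as it stands.
- The arm moves only by the tool play_rows, never from a script. Its argument "plan" is a list of rows, each a list of 5 numbers: the shift along the tool's x, y, z in mm, then the turn about the tool's x in rad, then the closure, from -1 (fully open) to 1 (shut). A call has 1 to 8 rows; each row is the pose to reach, as a shift and turn from the pose commanded when the call began, along the tool's axes at that moment; what a row does not reach only later rows make up. A row lasts 1/8 s, in which the tool goes at most 62.5 mm and 10.7 degrees, less where a joint would pass 70% of its speed; a pose out of reach is approached as far as the arm can. A call with a gripper value outside its range is refused whole. The fingers move at their own pace and stop on an object; the grip force is fixed at half the most. Time passes only in rows, so rows that repeat a pose let the fingers close. It gives the time, the measured TCP pose, the force and the opening at its end, in the units of the state.
- manip.state(): the state, without advancing time (a new reading comes with each control period).
- manip.grab_frame(name): name is "side" or "top"; returns a dict with "img" (480x640x3 uint8, red, green, blue), "range_z" (480x640 float32, m along the optical axis (not along the pixel's ray), 0 where there is no reading), "fx", "fy", "cx", "cy" (pixels), "origin" and "rotation" of the camera in the world. Camera axes: x right, y up, looking along -z (the intrinsics and any distortion apply to the point x, -y, -z); pixel columns grow to the right and rows downward; lengths in m; the calibration is good to about 2 mm. A picture is of the moment at which its call begins.
- manip.job_done(): hands the job in, once; it reports no verdict.
The state is a dict: "time": time; "joint_pos": joint angles; "joint_vel": joint speeds; "joint_efforts": joint torques, N m; "tool_pos": TCP position; "tool_rot": TCP orientation; "contact_force": force on the tool from outside, world axes, zero at the start; "ft_torque": the same for the moment, N m; "gripper_width": opening from 0.0 (shut) to 1.0 (fully open).
Only numpy, scipy, OpenCV 4.12 (cv2) and the standard library are available. Lean on these libraries where they do the work, as an engineer would, in place of code of your own. Each camera call takes 0.05 s, during which the arm holds its last target. There are 200 camera calls.

TASK

Both lamp stands should shine through their amber filters, but one stand still has the blue filter over its lit port. Lift that stand's filter arm off its pivot pin by the knob, turn it end for end, and refit it on the pin between the brass posts, fully down, with the amber filter over the lit port. Leave the other stand's filter arm as it is, and let go of the knob.

Things in the scene. Friction and masses are not known exactly. Their poses are not given: they have to be found in the camera images.
- lamp_stand: white block with the blue filter over its lit port, 76 x 190 mm (x, y), top at 24 mm, fixed. Origin: on the table under the pin (steel, 12 mm thick, coned tip, top at 46 mm). Own +y points to the lit port (58 mm pale disc, 62 mm from the pin); black pad at -62 mm. 4 brass posts (8 mm thick, coned, top at 38 mm) at x +-19, y +-36 mm straddle the arm, 7 mm free each side, so it swings 10 degrees
- filter_knob (a point): grip point in the round black knob (36 mm thick) of that stand's loose filter arm (120 g, 168 mm long, balanced), 34 mm above the arm's underside: 58 mm above the table when seated; knob top 18 mm higher. Socket below, 22 mm wide, 34 mm deep, for the pin. 16 mm wide bars, their top 25 mm below this point, run to 44 mm filters 62 mm from the axis. z up; own +y points to amber, -y to blue
- amber_filter (a point): centre of that arm's amber filter disc, 62 mm from the knob's axis, 29 mm above the table when seated. At the start it lies over the black pad; it belongs over the lit port
- other_knob (a point): the same grip point on the knob of the other, identical stand's filter arm (stands about 0.2 m apart), which already has amber over its lit port and must stay as it is

How it is judged:
On the way:
1. the filter arm is lifted clear of its pivot pin (z of filter_knob in the frame of lamp_stand above 0.08 m), for 0.1 s.
At the end, for the whole second after the job is handed in: the turned arm is back on the pin of its stand, fully down (knob no more than 5 mm above its seated height) and level within 5 degrees, with the amber filter's centre over the lit port (within 15 mm along the stand and 20 mm across it), and the other stand's arm within 20 mm of where it was (y of amber_filter in the frame of lamp_stand between 0.047 and 0.077 m and x of amber_filter in the frame of lamp_stand between -0.02 and 0.02 m and z of filter_knob in the frame of lamp_stand below 0.063 m and angle between filter_knob's own z axis and vertical below 0.09 rad and distance of other_knob from where it was at the start of the episode below 0.02 m); the robot touches nothing.
It fails at once if the other stand's filter arm is lifted or knocked out of place (distance of other_knob from where it was at the start of the episode above 0.02 m).
It also fails if it takes over 40 s, if anything falls off the work surface, if the arm or the gripper's body presses on something with over 40 N, if the wrist force passes 120 N, or if a joint passes its speed limit or range.

## Working session

There is one attempt and no reset: what is moved stays moved. The work goes in short steps, Python scripts to look and compute and a tool call to move; the robot and the scene stay as the last step left them, time stands still between calls to the robot, and variables do not carry over. Pictures are saved under pics/ and viewed, about 8 in all and at most 12, crops included, and the job is handed in when it is done.

Besides the shell and the picture viewer there is one more tool, called after "Call:" as name([rows], argument=value, ...), one row to a line, values as JSON. play_rows: Moves the arm, as the interface text tells. Its arguments: {"type":"object","properties":{"plan":{"type":"array"}},"required":["plan"]}

```bash
mkdir -p pics; cat > h.py <<'E'
from plant import manip
import numpy as np, cv2
def grab(name,fn=None):
    f=manip.grab_frame(name)
    np.savez('%s.npz'%name,**{k:np.asarray(v) for k,v in f.items()})
    if fn: cv2.imwrite('pics/'+fn,f['img'][:,:,::-1])
    return f
def load(name): return dict(np.load('%s.npz'%name))
def world(f,u,v,d=None,z=None):
    # point at depth d, or ray hit with plane z
    r=np.array([(u-f['cx'])/f['fx'],-(v-f['cy'])/f['fy'],-1.0])
    R=np.array(f['rotation']);o=np.array(f['origin']);w=R@r
    if z is not None: d=(z-o[2])/w[2]
    return o+d*w
def cloud(f):
    v,u=np.mgrid[0:480,0:640];d=f['range_z']
    r=np.stack([(u-f['cx'])/f['fx'],-(v-f['cy'])/f['fy'],-np.ones_like(d)],-1)*d[...,None]
    return r@np.array(f['rotation']).T+np.array(f['origin'])
E
python3 - <<'E'
from h import *
print(manip.state())
for n in('top','side'):
    f=grab(n,n+'0.png');print({k:f[k] for k in f if k not in('img','range_z')})
E
```

```text
{'time': 0.0, 'joint_pos': array([ 1.16599485e+00,  5.33387050e-02,  1.61429813e+00,  1.36781752e-05,
        1.47596877e+00, -1.18991859e-01]), 'joint_vel': array([ 4.52566809e-04, -2.28006126e-04,  3.73732584e-04, -1.02075825e-03,
        2.93722711e-06, -5.94175045e-04]), 'joint_efforts': array([-1.07468024e-04, -3.93690848e+01, -3.70170164e+01, -3.38670634e-05,
        7.21293458e-03, -2.80431166e-06]), 'tool_pos': array([0.17595583, 0.59907885, 0.23007179]), 'tool_rot': array([ 0.69970953,  0.10001961,  0.70008736, -0.10139195]), 'contact_force': array([ 0.69958831, -0.76742049, -0.51626987]), 'ft_torque': array([-0.00225614, -0.02537965, -0.00737567]), 'gripper_width': 0.9978687355499195}
{'fx': 521.5358175938593, 'fy': 521.5358175938593, 'cx': 320.0663730553061, 'cy': 237.48357876233064, 'origin': array([ 0.31682175, -0.05019584,  0.91797206]), 'rotation': array([ 0.77626442,  0.07714827, -0.06521559, -0.62226089])}
{'fx': 503.37270003003835, 'fy': 503.37270003003835, 'cx': 311.97559759799225, 'cy': 236.94803891156073, 'origin': array([ 0.21870317, -0.68194786,  0.54295921]), 'rotation': array([ 0.86614278,  0.46579352, -0.09259795, -0.15575204])}
```

```bash
sed -i "s/^import numpy.*/&\nfrom scipy.spatial.transform import Rotation\ndef RM(q):\n    q=np.asarray(q); return Rotation.from_quat([q[1],q[2],q[3],q[0]]).as_matrix()/; s/np.array(f\['rotation'\])/RM(f['rotation'])/" h.py; python3 -c "
from h import *
print(RM(manip.state()['tool_rot']).round(3))"
```

```text
[[-0.001  0.282  0.959]
 [-0.002  0.959 -0.282]
 [-1.    -0.002 -0.   ]]
```

View pics/top0.png

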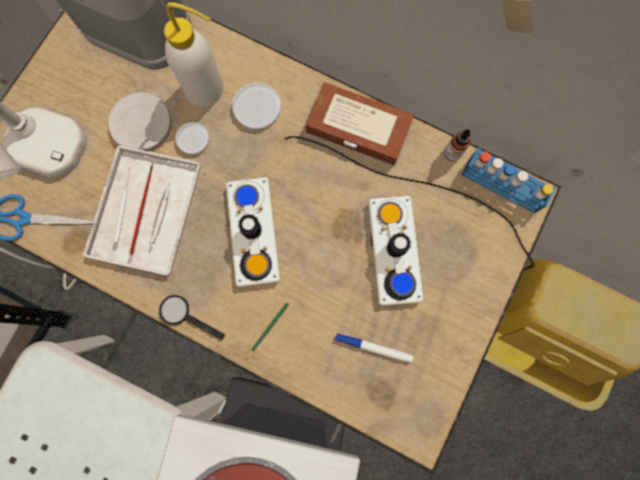

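View pics/side0.png

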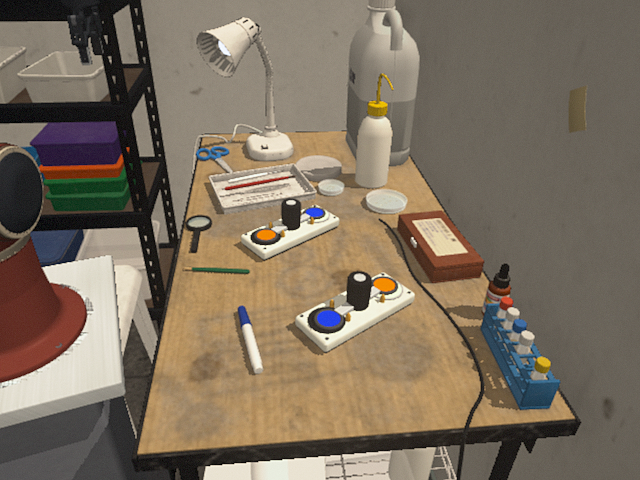

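The left stand (top picture, knob at about 250,226) has blue (247,196) over its pale port and amber (257,264) on the black pad. The right stand (knob 399,244) is correct. I'll enlarge the left one.

```bash
python3 - <<'E'
from h import *
f=load('top')
c=cv2.resize(f['img'][165:300,215:295][:,:,::-1],None,fx=4.4,fy=4.4,interpolation=cv2.INTER_CUBIC)
s=load('side')
d=cv2.resize(s['img'][190:265,230:350][:,:,::-1],None,fx=3.6,fy=3.6,interpolation=cv2.INTER_CUBIC)
o=np.zeros((600,800,3),np.uint8);o[:c.shape[0],:c.shape[1]]=c;o[:d.shape[0],360:360+d.shape[1]]=d
cv2.imwrite('pics/c1.png',o)
for n in('top','side'):
    f=load(n);P=cloud(f);img=f['img'].astype(int);hsv=cv2.cvtColor(f['img'],cv2.COLOR_RGB2HSV)
    ok=(f['range_z']>0)&(P[...,2]<.12)
    for nm,m in(('blue',(abs(hsv[...,0].astype(int)-118)<10)&(hsv[...,1]>200)&(hsv[...,2]>120)),('amber',(abs(hsv[...,0].astype(int)-18)<5)&(hsv[...,1]>220)&(hsv[...,2]>150))):
        k,l,st,ce=cv2.connectedComponentsWithStats((m&ok).astype(np.uint8))
        for i in range(1,k):
            if st[i,4]>120: print(n,nm,st[i,4],ce[i].round(1),world(f,*ce[i],z=.031).round(4),np.median(P[l==i],0).round(4))
    m=ok&(P[...,2]>.068)&(P[...,2]<.085)
    k,l,st,ce=cv2.connectedComponentsWithStats(m.astype(np.uint8))
    for i in range(1,k):
        if 30<st[i,4]<900: print(n,'knob',st[i,4],ce[i].round(1),world(f,*ce[i],z=.076).round(4),np.median(P[l==i],0).round(4))
E
```

```text
top blue 235 [246.3 195.4] [0.541  0.1283 0.031 ] [0.5409 0.1282 0.0302]
top blue 267 [402.4 282.7] [ 0.4492 -0.1695  0.031 ] [ 0.4493 -0.1696  0.03  ]
top amber 224 [390.2 212.9] [ 0.5653 -0.1257  0.031 ] [ 0.5657 -0.1259  0.03  ]
top amber 255 [256.6 264.1] [0.4261 0.0811 0.031 ] [0.4263 0.0812 0.0299]
top knob 45 [179.8  13.3] [0.8343 0.3197 0.076 ] [0.834  0.3194 0.0764]
top knob 428 [126.6  40.4] [0.7612 0.3973 0.076 ] [0.7597 0.3856 0.0765]
top knob 211 [201.7  81.6] [0.7135 0.2462 0.076 ] [0.7081 0.2415 0.0763]
top knob 99 [ 10.4 116.8] [0.5773 0.5503 0.076 ] [0.5764 0.5488 0.0772]
top knob 110 [462.5 138.7] [ 0.7087 -0.2181  0.076 ] [ 0.708  -0.2167  0.0758]
top knob 74 [485.5 156.4] [ 0.6857 -0.2617  0.076 ] [ 0.6881 -0.2631  0.071 ]
top knob 77 [497.5 162.9] [ 0.6786 -0.2835  0.076 ] [ 0.6806 -0.285   0.071 ]
top knob 77 [510.1 169.3] [ 0.6719 -0.3061  0.076 ] [ 0.6744 -0.3077  0.0709]
top knob 76 [522.6 175.9] [ 0.665  -0.3284  0.076 ] [ 0.6672 -0.33    0.0703]
top knob 78 [547.5 188.9] [ 0.6515 -0.3726  0.076 ] [ 0.6535 -0.3744  0.0707]
top knob 376 [248.7 224.2] [0.4825 
[... 950 characters left out ...]
nob 230 [372.1 156.7] [0.7224 0.241  0.076 ] [0.7179 0.2359 0.0765]
side knob 210 [290.2 204.1] [0.4799 0.0982 0.076 ] [0.4802 0.0978 0.0763]
side knob 369 [358.6 279.6] [ 0.503  -0.1524  0.076 ] [ 0.5029 -0.1531  0.0766]
side knob 631 [ 25.1 303.2] [ 0.043  -0.0435  0.076 ] [ 0.0443 -0.0492  0.0762]
side knob 171 [501.  278.7] [ 0.7074 -0.2235  0.076 ] [ 0.7066 -0.2247  0.0765]
side knob 99 [506.1 300.7] [ 0.6811 -0.2681  0.076 ] [ 0.6852 -0.2641  0.0718]
side knob 219 [515.8 317.5] [ 0.6705 -0.3016  0.076 ] [ 0.6746 -0.3008  0.0718]
side knob 119 [526.6 335.1] [ 0.661  -0.3342  0.076 ] [ 0.665  -0.3314  0.0718]
side knob 146 [542.3 362.1] [ 0.6469 -0.3789  0.076 ] [ 0.6505 -0.3762  0.0718]
```

View pics/c1.png

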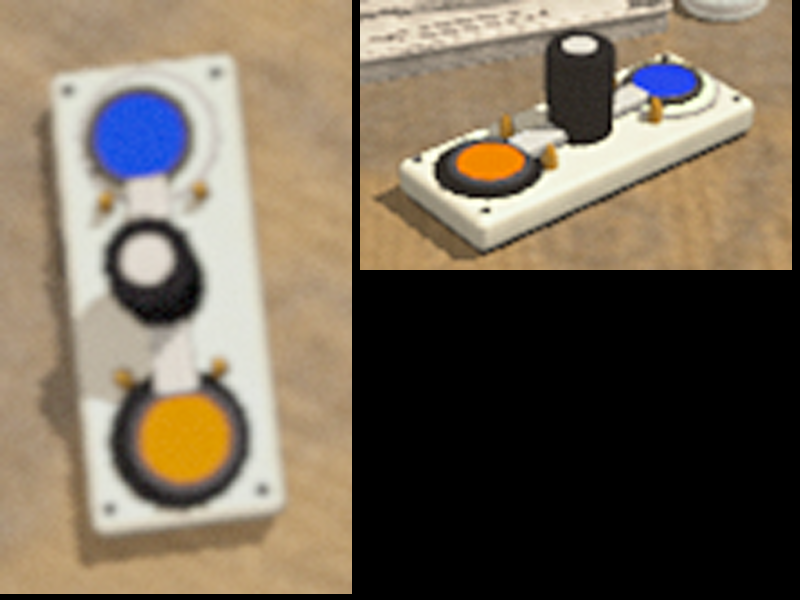

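The crop shows blue at the port end. Brass posts: (105,202), (200,188), (124,378), (219,366). Block screws: (68,90), (216,72), (109,509), (262,490). I'll work out the stand pose from these.

```bash
python3 - <<'E'
from h import *
f=load('top')
def w(p,z): return world(f,215+(p[0]+.5)/4.4-.5,165+(p[1]+.5)/4.4-.5,z=z)[:2]
for nm,z,ps in(('posts',.036,[(105,202),(200,188),(124,378),(219,366)]),('screws',.024,[(68,90),(216,72),(109,509),(262,490)]),('corners',.024,[(53,75),(235,57),(97,530),(284,506)])):
    q=np.array([w(p,z) for p in ps]);d=(q[0]+q[1]-q[2]-q[3])/2
    print(nm,q.mean(0).round(4),'ang',np.degrees(np.arctan2(d[1],d[0])).round(2),np.linalg.norm(d).round(4),np.linalg.norm(q[1]-q[0]).round(4),np.linalg.norm(q[3]-q[2]).round(4))
b=np.array([.541,.1283]);a=np.array([.4261,.0811]);d=b-a
print('arm',(a+b)/2,np.degrees(np.arctan2(d[1],d[0])))
E
```

```text
posts [0.4833 0.1038] ang 20.01 0.0719 0.0379 0.0372
screws [0.4843 0.105 ] ang 19.82 0.1721 0.0603 0.0601
corners [0.4842 0.1035] ang 19.75 0.1858 0.0741 0.0734
arm [0.48355 0.1047 ] 22.332465937821574
```

Call:
play_rows([
  [10,-48,54,-0.08,-1],
  [20,-97,109,-0.17,-1],
  [30,-145,163,-0.25,-1],
  [40,-194,218,-0.34,-1],
  [50,-242,272,-0.42,-1],
  [60,-291,326,-0.51,-1],
  [70,-340,380,-0.59,-1],
  [80,-388,435,-0.675,-1],
])

```text
time: 1.1
tool_pos: [0.4382, 0.1771, 0.1628]
tool_rot: [0.694, -0.138, 0.693, 0.138]
contact_force: [0.6, 1.1, 0.5]
gripper_width: 1.003
```

Call:
play_rows([
  [0,0,0,0,-1],
  [0,0,0,0,-1],
])

```text
time: 1.35
tool_pos: [0.4374, 0.179, 0.163]
tool_rot: [0.694, -0.136, 0.694, 0.136]
contact_force: [0.2, 0.2, -0.1]
gripper_width: 1.0
```

```bash
cat >> h.py <<'E'
def togo(xyz,jaw):
    s=manip.state();R=RM(s['tool_rot']);d=R.T@(np.array(xyz)-s['tool_pos'])*1000
    j=np.degrees(np.arctan2(R[1,1],R[0,1]))
    t=-((jaw-j+180)%360-180)
    print('t',round(s['time'],2),'tcp',s['tool_pos'].round(4),'jaw',j.round(2),'j6',s['joint_pos'][5].round(3),'F',s['contact_force'].round(1),'w',round(s['gripper_width'],3))
    print('tool x down',R[:,0].round(4),'shift mm',d.round(1),'turn',np.radians(t).round(4),'\nR',R.round(3).tolist())
E
python3 -c "
from h import *
togo([.4836,.1047,.15],112.3)"
```

```text
t 1.35 tcp [0.4374 0.179  0.163 ] jaw 112.23 j6 -1.728 F [ 0.2  0.2 -0.1] w 1.0
tool x down [-1.e-03  3.e-04 -1.e+00] shift mm [ 12.9 -86.3  14.6] turn -0.0012 
R [[-0.001, -0.378, 0.926], [0.0, 0.926, 0.378], [-1.0, 0.001, -0.001]]
```

Call:
play_rows([
  [6,-45,7,0,-1],
  [13,-86,14.5,0,-1],
  [13,-86,14.5,0,-1],
  [13,-86,14.5,0,-1],
  [13,-86,14.5,0,-1],
])

```text
time: 1.98
tool_pos: [0.4833, 0.1063, 0.1505]
tool_rot: [0.694, -0.137, 0.694, 0.138]
contact_force: [-0.1, 0.6, -0.5]
gripper_width: 0.999
```

```bash
python3 -c "
from h import *
togo([.4836,.1047,.04],112.3)
f=grab('side');g=grab('top')
a=f['img'][120:270,210:390];b=g['img'][150:300,160:340]
cv2.imwrite('pics/c2.png',cv2.resize(np.hstack([a,b])[:,:,::-1],None,fx=2.2,fy=2.2,interpolation=cv2.INTER_CUBIC))"
```

```text
t 1.98 tcp [0.4833 0.1063 0.1505] jaw 112.43 j6 -1.896 F [-0.1  0.6 -0.5] w 0.999
tool x down [ 2.e-04  3.e-04 -1.e+00] shift mm [110.5  -1.7  -0.4] turn 0.0022 
R [[0.0, -0.382, 0.924], [0.0, 0.924, 0.382], [-1.0, 0.0, 0.0]]
```

View pics/c2.png

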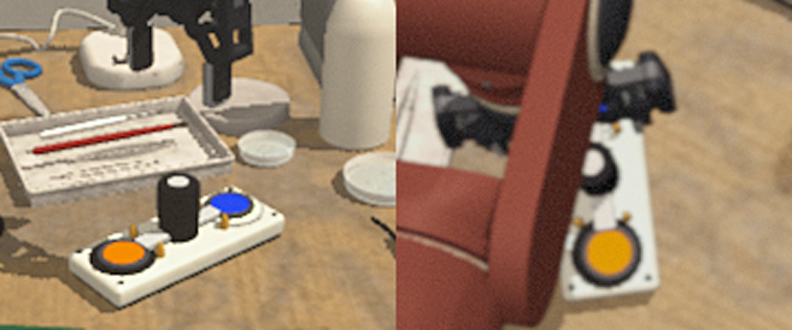

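The side view shows both fingers straddling the knob from above. I'll descend and grip.

Call:
play_rows([
  [30,-1.5,0,0,-1],
  [60,-1.5,0,0,-1],
  [90,-1.5,0,0,-1],
  [110,-1.5,0,0,-1],
  [110,-1.5,0,0,-1],
  [110,-1.5,0,0,-0.4],
  [110,-1.5,0,0,0.1],
  [110,-1.5,0,0,0.5],
])

```text
time: 3.08
tool_pos: [0.4854, 0.1037, 0.0417]
tool_rot: [0.695, -0.137, 0.693, 0.137]
contact_force: [2.3, 0.9, -0.1]
gripper_width: 0.404
```

Call:
play_rows([
  [0,0,0,0,1],
  [0,0,0,0,1],
  [0,0,0,0,1],
  [0,0,0,0,1],
  [0,0,0,0,1],
  [0,0,0,0,1],
])

```text
time: 3.82
tool_pos: [0.4854, 0.1037, 0.0417]
tool_rot: [0.694, -0.137, 0.693, 0.137]
contact_force: [-0.5, 0.7, 5.8]
gripper_width: 0.402
```

```bash
python3 -c "
from h import *
togo([.4836,.1047,.04],112.3)"
```

```text
t 3.83 tcp [0.4854 0.1037 0.0417] jaw 112.3 j6 -1.9 F [-0.5  0.7  5.8] w 0.402
tool x down [ 2.e-03  3.e-04 -1.e+00] shift mm [ 1.7  1.6 -1.3] turn -0.0 
R [[0.002, -0.379, 0.925], [0.0, 0.925, 0.379], [-1.0, -0.0, 0.002]]
```

Call:
play_rows([
  [-8,0,0,0,1],
  [-20,0,0,0,1],
  [-35,0,0,0,1],
  [-50,0,0,0,1],
  [-65,0,0,0,1],
  [-80,0,0,0,1],
  [-80,0,0,0,1],
  [-80,0,0,0,1],
])

```text
time: 4.82
tool_pos: [0.484, 0.1035, 0.1199]
tool_rot: [0.693, -0.137, 0.694, 0.137]
contact_force: [0.1, 0.4, -1.3]
gripper_width: 0.405
```

```bash
python3 - <<'E'
from h import *
togo([.4836,.1047,.12],112.3)
f=grab('side');g=grab('top')
a=f['img'][120:270,210:390];b=g['img'][150:300,160:340]
cv2.imwrite('pics/c3.png',cv2.resize(np.hstack([a,b])[:,:,::-1],None,fx=2.2,fy=2.2,interpolation=cv2.INTER_CUBIC))
E
```

```text
t 4.83 tcp [0.484  0.1035 0.1199] jaw 112.3 j6 -1.9 F [ 0.1  0.4 -1.3] w 0.405
tool x down [-7.e-04 -1.e-04 -1.e+00] shift mm [-0.1  1.3  0. ] turn 0.0 
R [[-0.001, -0.379, 0.925], [-0.0, 0.925, 0.379], [-1.0, 0.0, -0.001]]
```

View pics/c3.png

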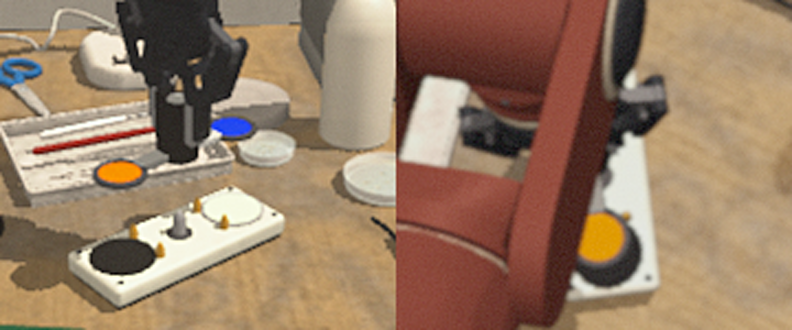

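The arm hangs level in the gripper. The bare pin, pale port and black pad are all in view, with the pin tip at crop (181,211). I'll measure the pin and the held arm in the same side picture.

```bash
python3 - <<'E'
from h import *
f=load('side');P=cloud(f);hsv=cv2.cvtColor(f['img'],cv2.COLOR_RGB2HSV).astype(int)
def w(p,z): return world(f,210+(p[0]+.5)/2.2-.5,120+(p[1]+.5)/2.2-.5,z=z)[:2].round(4)
print('pin tip',w((180.5,211),.045))
q=np.array([w(p,.036) for p in((134,231),(161,250),(197,204),(225,221))]);print('posts',q.tolist(),q.mean(0))
pad,port=w((124,257),.0245),w((234,210),.0245)
print('pad,port',pad,port,(pad+port)/2)
for nm,m in(('blue',(abs(hsv[...,0]-118)<10)&(hsv[...,1]>200)&(hsv[...,2]>120)),('amber',(abs(hsv[...,0]-18)<5)&(hsv[...,1]>220)&(hsv[...,2]>150))):
    m[:, :230]=0;m[:,350:]=0;m[250:]=0;m[:150]=0
    k,l,st,ce=cv2.connectedComponentsWithStats(m.astype(np.uint8));i=1+st[1:,4].argmax()
    print(nm,st[i],ce[i].round(1),world(f,*ce[i],z=.108).round(4),np.median(P[l==i],0).round(4))
# pin points from depth
v,u=np.mgrid[0:480,0:640]
m=(f['range_z']>0)&(P[...,2]>.034)&(P[...,2]<.05)&(abs(P[...,0]-.484)<.012)&(abs(P[...,1]-.104)<.012)
print('pin pts',m.sum(),P[m].mean(0).round(4),P[m].max(0).round(4),P[m].min(0).round(4))
E
```

```text
pin tip [0.4858 0.1066]
posts [[0.4418, 0.1024], [0.4544, 0.0659], [0.5086, 0.1276], [0.5219, 0.0918]] [0.481675 0.096925]
pad,port [0.4267 0.0829] [0.5434 0.1246] [0.48505 0.10375]
blue [306 174  18   7  97] [314.8 177.1] [0.5406 0.1287 0.108 ] [0.5394 0.1262 0.1095]
amber [255 194  19   9 131] [264.1 197.8] [0.4257 0.0816 0.108 ] [0.4247 0.0781 0.1099]
pin pts 41 [0.4815 0.1022 0.0411] [0.4873 0.1103 0.0482] [0.4768 0.0974 0.0346]
```

The socket axis sits about 1.5 mm from the TCP toward amber. The pin is near (0.4843, 0.1043) and the stand angle is 19.9°. Now the turn, +3.18 rad.

Call:
play_rows([
  [0,0,0,0.07,1],
  [0,0,0,0.2,1],
  [0,0,0,0.36,1],
  [0,0,0,0.53,1],
  [0,0,0,0.7,1],
  [0,0,0,0.87,1],
  [0,0,0,1.04,1],
  [0,0,0,1.21,1],
])

```text
time: 5.92
tool_pos: [0.4838, 0.1035, 0.1194]
tool_rot: [0.647, 0.284, 0.648, -0.284]
contact_force: [-0.5, -0.6, -1.0]
gripper_width: 0.406
```

Call:
play_rows([
  [0,0,0,0.17,1],
  [0,0,0,0.34,1],
  [0,0,0,0.51,1],
  [0,0,0,0.68,1],
  [0,0,0,0.85,1],
  [0,0,0,1.02,1],
  [0,0,0,1.19,1],
  [0,0,0,1.36,1],
])

```text
time: 6.92
tool_pos: [0.4838, 0.1035, 0.1194]
tool_rot: [-0.325, -0.627, -0.325, 0.629]
contact_force: [-0.3, -0.9, -1.2]
gripper_width: 0.405
```

Call:
play_rows([
  [0,0,0,0.17,1],
  [0,0,0,0.32,1],
  [0,0,0,0.44,1],
  [0,0,0,0.52,1],
  [0,0,0,0.57,1],
  [0,0,0,0.6,1],
  [0,0,0,0.61,1],
  [0,0,0,0.61,1],
])

```text
time: 7.92
tool_pos: [0.4843, 0.1035, 0.1201]
tool_rot: [-0.123, -0.696, -0.123, 0.696]
contact_force: [0.3, 0.1, -1.1]
gripper_width: 0.405
```

```bash
python3 - <<'E'
from h import *
togo([.483,.1038,.12],-70.1)
f=grab('side');g=grab('top')
a=f['img'][120:270,210:390];b=g['img'][150:300,160:340]
cv2.imwrite('pics/c4.png',cv2.resize(np.hstack([a,b])[:,:,::-1],None,fx=2.2,fy=2.2,interpolation=cv2.INTER_CUBIC))
for f in(f,g):
  hsv=cv2.cvtColor(f['img'],cv2.COLOR_RGB2HSV).astype(int);P=cloud(f)
  for nm,m in(('blue',(abs(hsv[...,0]-118)<10)&(hsv[...,1]>200)&(hsv[...,2]>120)),('amber',(abs(hsv[...,0]-18)<5)&(hsv[...,1]>220)&(hsv[...,2]>150))):
    m[:, :230]=0;m[:,350:]=0;m[280:]=0;m[:150]=0
    k,l,st,ce=cv2.connectedComponentsWithStats(m.astype(np.uint8))
    if k<2: continue
    i=1+st[1:,4].argmax()
    print(nm,st[i],ce[i].round(1),world(f,*ce[i],z=.1095).round(4),np.median(P[l==i],0).round(4))
E
```

```text
t 7.92 tcp [0.4843 0.1035 0.1201] jaw -69.89 j6 1.28 F [ 0.3  0.1 -1.1] w 0.405
tool x down [-3.e-04 -0.e+00 -1.e+00] shift mm [ 0.1 -0.7  1.1] turn 0.0037 
R [[-0.0, 0.344, -0.939], [-0.0, -0.939, -0.344], [-1.0, -0.0, 0.0]]
blue [257 193  18   8 122] [265.6 196.5] [0.4288 0.0828 0.1095] [0.4287 0.0818 0.11  ]
amber [309 173  18   8 100] [317.6 176.7] [0.5452 0.1255 0.1095] [0.5445 0.1243 0.11  ]
blue [244 245  17  20 237] [252.4 254.9] [0.4292 0.0793 0.1095] [0.4292 0.0798 0.1084]
```

View pics/c4.png

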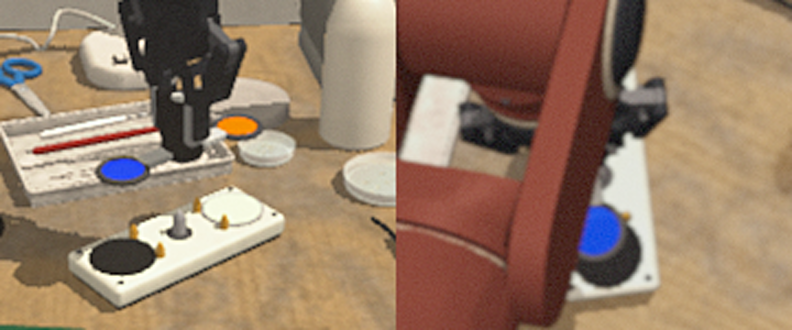

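Amber is now on the port side. Next I shift 1.6 mm toward the pad and 1 mm across, then go down in stages while watching the force.

Call:
play_rows([
  [10,-1,1.6,0.003,1],
  [25,-1,1.6,0.003,1],
  [40,-1,1.6,0.003,1],
  [48,-1,1.6,0.003,1],
  [53,-1,1.6,0.003,1],
  [57,-1,1.6,0.003,1],
  [60,-1,1.6,0.003,1],
  [60,-1,1.6,0.003,1],
])

```text
time: 9.02
tool_pos: [0.4826, 0.1039, 0.0603]
tool_rot: [0.122, 0.696, 0.122, -0.696]
contact_force: [0.5, -0.3, -1.1]
gripper_width: 0.399
```

```bash
python3 - <<'E'
from h import *
togo([.4826,.1040,.042],-70.1)
f=grab('side');a=f['img'][150:260,220:360]
cv2.imwrite('pics/c5.png',cv2.resize(a[:,:,::-1],None,fx=5,fy=5,interpolation=cv2.INTER_CUBIC))
E
```

```text
t 9.03 tcp [0.4826 0.1039 0.0603] jaw -70.07 j6 1.284 F [ 0.5 -0.3 -1.1] w 0.399
tool x down [ 1.e-04 -0.e+00 -1.e+00] shift mm [18.3 -0.1 -0. ] turn 0.0005 
R [[0.0, 0.341, -0.94], [-0.0, -0.94, -0.341], [-1.0, 0.0, -0.0]]
```

View pics/c5.png

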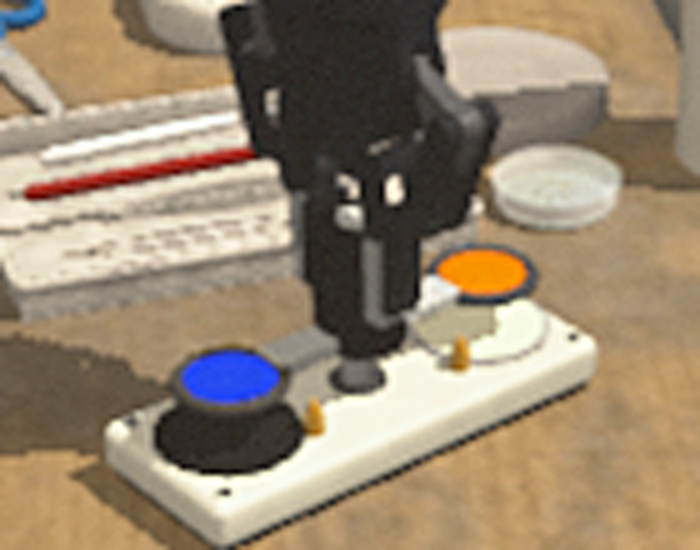

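The knob's underside is about 4 mm below the pin tip with no contact force, and the socket sits over the pin base (358,375). The pin has entered the socket. I'll go down the last 18 mm.

Call:
play_rows([
  [3,0,0,0,1],
  [6,0,0,0,1],
  [9,0,0,0,1],
  [12,0,0,0,1],
  [14,0,0,0,1],
  [16,0,0,0,1],
  [17.5,0,0,0,1],
  [17.5,0,0,0,1],
])

```text
time: 10.07
tool_pos: [0.4824, 0.1039, 0.0427]
tool_rot: [-0.122, -0.696, -0.122, 0.697]
contact_force: [0.3, 0.5, -1.7]
gripper_width: 0.406
```

```bash
python3 - <<'E'
from h import *
togo([.4826,.1040,.042],-70.1)
E
```

```text
t 10.07 tcp [0.4824 0.1039 0.0427] jaw -70.07 j6 1.284 F [ 0.3  0.5 -1.7] w 0.406
tool x down [-2.e-04 -0.e+00 -1.e+00] shift mm [ 0.7 -0.  -0.2] turn 0.0005 
R [[-0.0, 0.341, -0.94], [-0.0, -0.94, -0.341], [-1.0, -0.0, 0.0]]
```

Now about 1 mm above the seat with no resistance. I'll release and withdraw.

Call:
play_rows([
  [0.8,0,0,0,0.8],
  [0.8,0,0,0,0.2],
  [0.8,0,0,0,-0.2],
  [0.8,0,0,0,-0.6],
  [0.8,0,0,0,-1],
  [0.8,0,0,0,-1],
  [0.8,0,0,0,-1],
  [0.8,0,0,0,-1],
])

```text
time: 11.08
tool_pos: [0.4826, 0.1039, 0.042]
tool_rot: [0.122, 0.696, 0.122, -0.696]
contact_force: [0.5, 0.6, 0.9]
gripper_width: 0.999
```

Call:
play_rows([
  [-10,0,0,0,-1],
  [-30,0,0,0,-1],
  [-60,0,0,0,-1],
  [-100,0,0,0,-1],
  [-140,0,0,0,-1],
  [-150,0,0,0,-1],
  [-150,0,0,0,-1],
])

```text
time: 11.95
tool_pos: [0.4828, 0.104, 0.1925]
tool_rot: [0.122, 0.697, 0.122, -0.696]
contact_force: [-0.5, -0.2, -1.3]
gripper_width: 1.001
```

Call:
play_rows([
  [0,-40,20,0,-1],
  [0,-80,40,0,-1],
  [0,-120,60,0,-1],
  [0,-160,80,0,-1],
  [0,-160,80,0,-1],
  [0,-160,80,0,-1],
])

```text
time: 12.7
tool_pos: [0.3524, 0.2266, 0.1905]
tool_rot: [-0.123, -0.696, -0.122, 0.697]
contact_force: [0.5, -0.3, -0.3]
gripper_width: 1.0
```

```bash
python3 - <<'E'
from h import *
print(manip.state()['tool_pos'],manip.state()['contact_force'])
f=grab('side');g=grab('top')
a=f['img'][180:260,220:360];b=g['img'][165:300,200:300]
b=cv2.resize(b,(int(100*4),540));a=cv2.resize(a,(390,223));o=np.zeros((540,790,3),np.uint8);o[:,:400]=b;o[:223,400:]=a
cv2.imwrite('pics/c6.png',o[:,:,::-1])
for n,f in(('side',f),('top',g)):
  hsv=cv2.cvtColor(f['img'],cv2.COLOR_RGB2HSV).astype(int);P=cloud(f);ok=(f['range_z']>0)&(P[...,2]<.12)
  for nm,m in(('blue',(abs(hsv[...,0]-118)<10)&(hsv[...,1]>200)&(hsv[...,2]>120)),('amber',(abs(hsv[...,0]-18)<5)&(hsv[...,1]>220)&(hsv[...,2]>150))):
    k,l,st,ce=cv2.connectedComponentsWithStats((m&ok).astype(np.uint8))
    for i in range(1,k):
      if st[i,4]>80 and 225<ce[i][0]<420 :
        p=world(f,*ce[i],z=.031)[:2];d=p-[.4843,.1043];t=np.radians(19.9)
        print(n,nm,st[i,4],p.round(4),'h',np.median(P[l==i][:,2]).round(4),'stand y,x',round(d@[np.cos(t),np.sin(t)],4),round(d@[np.sin(t),-np.cos(t)],4))
  m=ok&(P[...,2]>.065)&(P[...,2]<.085)&(np.hypot(P[...,0]-.484,P[...,1]-.104)<.03);print('knob top',np.median(P[m],0).round(4),np.percentile(P[m][:,2],95).round(4))
E
```

```text
[0.35240277 0.22657098 0.19053755] [ 0.53756296 -0.2806011  -0.29061598]
side blue 123 [0.4271 0.0836] h 0.0315 stand y,x -0.0609 0.0
side blue 264 [ 0.4483 -0.1702] h 0.0313 stand y,x -0.1273 0.2459
side amber 100 [0.5434 0.1257] h 0.0315 stand y,x 0.0629 -0.0
side amber 204 [ 0.5645 -0.1264] h 0.0314 stand y,x -0.0031 0.2442
knob top [0.4819 0.0977 0.0761] 0.0781
top blue 268 [0.4271 0.0835] h 0.03 stand y,x -0.0608 0.0001
top blue 265 [ 0.449  -0.1695] h 0.03 stand y,x -0.1264 0.2455
top amber 227 [0.5441 0.1263] h 0.0299 stand y,x 0.0637 -0.0003
top amber 223 [ 0.5653 -0.1257] h 0.0302 stand y,x -0.0021 0.2439
knob top [0.4846 0.1034 0.0754] 0.078
```

View pics/c6.png

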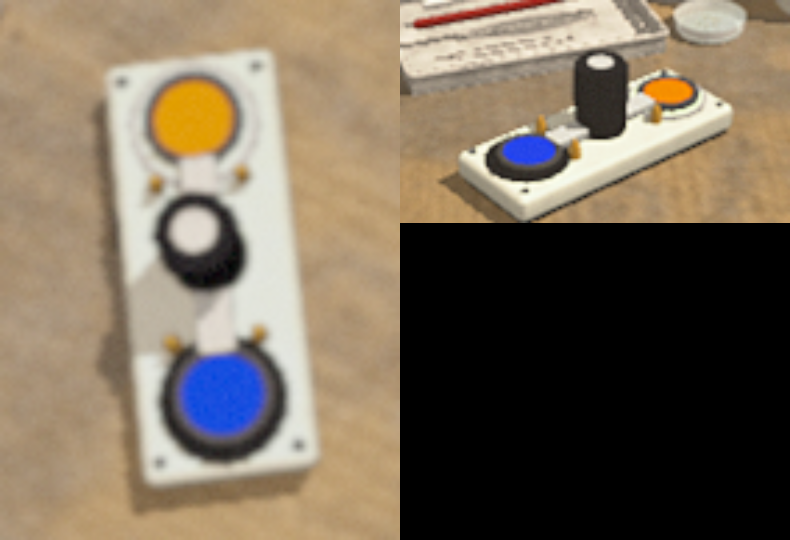

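Amber (190,117 in the crop) lies over the pale port, and the arm is fully down between the posts at its original height. The other stand hasn't moved. Handing in.

```bash
python3 -c "
from plant import manip
print(manip.job_done())"
```

```text
the job is handed in; nothing more can be done
None
```

I lifted the left stand's filter arm off its pin by the knob, turned it half a turn and refitted it between the brass posts. I then let go of the knob, backed the gripper away and handed the job in at about 13 s. No verdict is reported.

**Last checks, from both cameras:**
- **Position:** the amber filter's centre is 63–64 mm from the pin on the lit-port side (62 mm is ideal) and within 1 mm of the centreline.
- **Fully down and level:** both filter discs and the knob top are at the heights they had before I moved the arm.
- **Other stand:** its filters are within 1 mm of where they started.
- **Forces:** the largest contact force I read after any move was about 6 N, while gripping the knob. The gripper was clear of everything at the end.

No check failed. The two cameras disagreed by up to about 4 mm on where the arm's axis was before refitting. I used an in-between position, and the arm went onto the pin without resistance.

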